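# Nip a pallet block in the pump clamp and hold it

### The arm

A 7-joint arm with a two-finger parallel gripper is mounted at the origin on the work surface. World frame = base frame: x ahead of the robot, y to its left, z up, the work surface at z = 0. Lengths are in m, angles in rad, forces in N, time in s.
With the tool pointing down it reaches from about 0.4 to 0.85 m from the base axis. Payload 6.9 kg.
Tool frame: the origin (TCP) lies midway between the tips of the shut fingers; the grasp point (between the pads) lies behind it (ctrl.pinch_z is the z of the grasp point in the tool frame, in m); z points along the fingers, y is the direction in which the jaws open and shut (so a half turn about z gives the same grasp; the last joint's range is limited). The gripper opens to 85 mm and grips with 20 to 120 N. Pads are 22 mm wide; open, the fingers measure 114 mm over their backs; the gripper's body (76 mm by 85 mm) begins 54 mm behind the grasp point. The pads swing forward as they close: fully open they stand 13 mm farther back than shut.
Start: joints at [-1.062, 0.507, -0.238, 1.5, 0.126, 1.149, -0.155], TCP at [0.246, 0.575, 0.231] pointing down, gripper open.
Joint ranges: [-3.08, 3.08], [-0.24, 2.05], [-1.43, 1.35], [0, 2.5], [-1.52, 4.66], [0.17, 1.96], [-2.89, 2.89]. Speed limits (rad/s): [2.39, 2.39, 3.14, 3.14, 3.14, 3.14, 3.14].

### API

Orientations are given as a unit quaternion [w, x, y, z].
In Python, from station import ctrl, get_state, vision, ticket, models gives the robot as it stands. Calls block until the motion is done:
- ctrl.movep(position, orientation): joint-space move of the TCP to a pose.
- ctrl.movel(position, frame=None, max_speed=0.15): straight line of the TCP; frame=None keeps the orientation; max_speed is the mean speed in m/s.
- ctrl.set_joints(angles): joint-space move.
- ctrl.ungrasp() and ctrl.close_gripper(force=None): open the fingers fully, or close them until they stop; force is the grip in N (None keeps the last).
- ctrl.pause(seconds).
- ctrl.ik(position, orientation): joint angles nearest the present ones, or None.
- get_state(): the state.
- vision.grab_frame(name): name is "side" or "top"; returns (picture, depth): 420x560x3 uint8, blue, green, red; 420x560 float32, m along the optical axis (not along the pixel's ray), 0 where there is no reading.
- vision.camera_info(name): a dict with "mtx" (3x3 intrinsics, pixels), "R" (3x3) and "t" (3): a world point X has camera coordinates R X + t. Camera axes: x right, y down, z forward; pixel columns grow to the right and rows downward; lengths in m; the calibration is good to about 2 mm. A picture is of the moment at which its call begins. camera_info takes no time and is no camera call.
A pose or a line that the arm cannot do raises ctrl.Unreachable and nothing moves.
- ticket.close_job(): hands the job in, once; it reports no verdict.
Trained networks look in the newest picture that a camera, given by its name, has taken for a name from the list of things; names that differ only in an ending like _2 or _b are one class to them, and where a whole thing is asked for, a point or a joint stands for the part that bears it (a point fixed in the world has none). Each returns a list of dicts, best first, with "p" (0 to 1); they miss things now and then, are a little off and sometimes report something else, mostly with a low value. They report only what shows in the picture. A call takes as long as a camera call. They do not tell look-alikes from the thing itself.
- models.recognise(camera, target): "point" ([column, row] in pixels, amid what is visible of it).
- models.masks_of(camera, target): "mask" (420x560 bool, what is visible of it) and "point" ([column, row] in pixels, amid what is visible of it).
The state is a dict: "time": time; "qpos": joint angles; "qd": joint speeds; "tau": joint torques, N m; "tcp_pos": TCP position; "eef_rot": TCP orientation; "contact_force": force on the tool from outside, world axes, zero at the start; "wrist_torque": the same for the moment, N m; "width": finger opening in m.
Only numpy, scipy, OpenCV 4.12 (cv2) and the standard library are available. Lean on these libraries where they do the work, as an engineer would, in place of code of your own. Each camera call takes 0.05 s, during which the arm holds its last target.

### The job

Fix the wooden pallet block that lies loose in the steel bench jig: first slide the side stop across by its post until it holds the block flat against the fence, then pump the clamp's upright trigger, stroke by stroke, until the jaw's sprung pad has pushed the block against the end anvil and is pressed in to about half of its 10 mm travel. Never let the pad bottom out (that crushes the block), move the jaw by the trigger alone without touching jaw, pad or bar, and leave the other things on the bench alone. Finish while still holding the trigger pulled, with the pad pressing on the block.

Things in the scene. Friction and masses are not known exactly. Their poses are not given: they have to be found in the camera images.
- jig: Fixed steel clamping jig, bed 200 x 345 mm, top at z = 12 mm. Origin on the bench top. The clamp bar runs along the jig's y. Fence (36 mm above the bed, y -20 to +105 mm): face at x = -30 mm. End anvil (60 mm above the bed): face at y = +100 mm. Side stop on the +x side at y = +65 mm. Clamp housing: two grey cheeks, top z = 112 mm, x +-20 mm, y -165 to -85 mm.
- block_centre (a point): Centre of the loose wooden pallet block, 60 (x) x 70 (y) x 60 (z) mm, about 0.2 kg, standing on the jig's bed between fence, side stop, anvil and jaw, a few mm off fence and anvil and slightly turned. Axes parallel to its edges.
- stop_post (a point): Grip point on the upright steel post of the side stop: post 16 mm (jig x) by 20 mm (jig y), from the bed up to z = 104 mm; the point is on its axis, at z = 85 mm above the bench. Its contact face is 50 mm on the -x side of the post's axis. Axes parallel to the jig's.
- side_stop (a joint): Travel of the side stop towards the fence (along the jig's -x), m. It touches the block, with the block flat on the fence, at 0.055; range 0 to 0.062. Stiff slide, 2.5 N friction, stays where it is left.
- trigger_grip (a point): Point on the centre line of the upright black trigger paddle: 24 mm wide (jig x), 14 thick (jig y), top 30 mm above the point. At rest the point is at x 0, y -108, z 166 mm of the jig and the paddle leans 0.18 rad to jig +y; its pivot (along jig x) is at y -120, z 102 mm, 65 mm below. Free space before and behind the paddle. Axes turn with it.
- trigger (a joint): Trigger angle, rad: 0 at rest, 0.36 (stop) with its top pulled away from the jaw, to jig -y, 23 mm at the grip point. A spring returns it when let go. Pull at the grip point: 2 to 5 N for the spring, 2 N to move the jaw, plus half the pad's force.
- jaw (a joint): Travel of bar and jaw along jig +y, m, 0 to 0.090. Pulling the trigger moves it forward, 12 mm per full stroke (45 mm per rad at its start, 25 at its end); as the trigger returns, the ratchet slips and the jaw stays, held by 3 N friction. With the block home on the anvil the pad just touches at 0.075. If the trigger is let go with the pad pressed, the jaw springs back, 1 to 15 mm: pump again.
- jaw_pad (a joint): How far the sprung pad at the front of the jaw is pressed in, m: 0 free, 0.010 bottomed; 2 N per mm. A good grip is 0.0025 to 0.0075. Over 0.0095 crushes the block.
- pad_face (a point): Centre of the face of the black rubber pad, 40 x 40 mm, at z = 45 mm, facing jig +y. Behind it the jaw plate, 44 mm wide, top at z = 77 mm, and the bar, 16 mm wide, z 40 to 52 mm, through the housing and out behind to jig y = -310 mm at most. Jig axes.
- bed_centre (a point): Point on the bed's top under the centre of a block that is fully home against fence and anvil: jig x = 0, y = +65 mm, z = 12 mm. Jig axes.
- spare_block: Bystander: a second wooden block of the same size on the bench outside the jig. Origin at the centre of its underside.
- rail: Bystander: metal angle rail 220 x 36 x 36 mm. Origin at the centre of its underside.
- hammer: Bystander: hammer lying on the bench, some 300 mm long.
There are look-alikes about, which are no part of the job. What is shaped like the part that bears block_centre but blue or purple is not meant.

How it is judged:
By the outcome, as a careful person would: the job done as asked, in the order asked, and still so for the second after the job is handed in, while the arm keeps its last pose, push and grip.
It also fails if it takes over 67 s, if anything falls off the work surface, if the arm or the gripper's body presses on something with over 40 N, if the wrist force passes 120 N, or if a joint passes its speed limit or range.

## Working session

There is one attempt and no reset: what is moved stays moved. The work goes in short steps, each a Python script; the robot and the scene stay as the last script left them, time stands still between calls to the robot, and variables do not carry over. Pictures are saved under pics/ and viewed, and the job is handed in when it is done.

```bash
ls; mkdir -p pics; python3 - <<'E'
from station import ctrl,get_state,vision,models
import cv2,numpy as np
for n in ["side","top"]:
    p,d=vision.grab_frame(n); cv2.imwrite(f"pics/{n}0.png",p); np.save(f"{n}0.npy",d)
    c=vision.camera_info(n); print(n,c)
    for t in ["jig","block_centre","stop_post","trigger_grip","pad_face","spare_block","rail","hammer"]:
        print(t,[(np.round(r["point"]),round(r["p"],2)) for r in models.recognise(n,t)[:3]])
s=get_state();print(s, ctrl.pinch_z)
E
```

```text
pics
side {'mtx': array([[536.84255251,   0.        , 279.0512026 ],
       [  0.        , 536.84255251, 207.00771614],
       [  0.        ,   0.        ,   1.        ]]), 'R': array([[ 0.98963994, -0.14168123, -0.02322095],
       [-0.08987038, -0.48518942, -0.86977845],
       [ 0.11196472,  0.86285437, -0.49289577]]), 't': array([-0.53488661,  0.16558554,  1.58417053])}
jig [(array([276., 244.]), 0.66)]
block_centre [(array([214., 224.]), 0.93), (array([338., 216.]), 0.88), (array([276., 210.]), 0.77)]
stop_post [(array([302., 219.]), 0.78)]
trigger_grip [(array([271., 218.]), 0.6)]
pad_face []
spare_block [(array([300., 176.]), 0.56)]
rail [(array([269., 342.]), 0.74)]
hammer [(array([236., 188.]), 0.95)]
top {'mtx': array([[381.3194182 ,   0.        , 282.94765616],
       [  0.        , 381.3194182 , 208.44851674],
       [  0.        ,   0.        ,   1.        ]]), 'R': array([[-0.02262207, -0.99967564, -0.01169885],
       [-0.98292414,  0.02437743, -0.18238936],
       [ 0.18261539,  0.00737306, -0.98315678]]), 't': array([-0.02071545,  0.55229055,  1.00212377])}
jig [(arr
[... 441 characters left out ...]
.43)]
{'time': 0.9, 'qpos': array([-1.06147284,  0.50748257, -0.23760004,  1.50023071,  0.12571381,
        1.14889156, -0.15481308]), 'qd': array([-0.00070851, -0.00092386,  0.0007136 ,  0.00030242, -0.00030013,
       -0.00142064, -0.0018436 ]), 'tau': array([ 1.09842699e-04, -6.20351887e+01, -2.18526319e+00, -2.49964571e+01,
        1.37570666e-02,  2.14329149e-03, -1.39477475e-06]), 'tcp_pos': array([0.24560411, 0.57469567, 0.23127519]), 'eef_rot': array([-9.30011343e-08,  2.00556128e-01,  9.79682213e-01, -1.63701314e-05]), 'contact_force': array([-0.23501481, -0.81711751,  0.45393856]), 'wrist_torque': array([ 0.01081913, -0.03107357,  0.00625897]), 'width': 0.08535324562814475} -0.0187
```

View pics/side0.png

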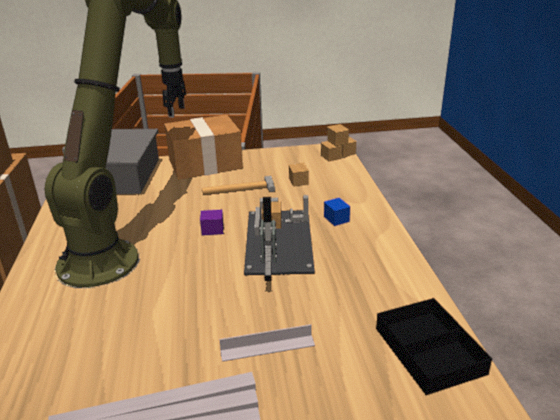

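View pics/top0.png

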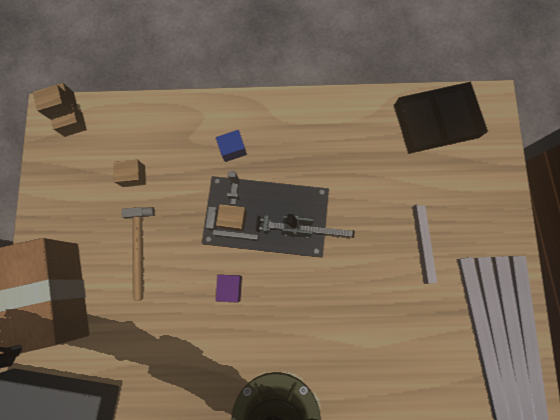

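```bash
python3 - <<'E'
import cv2
p=cv2.imread("pics/top0.png"); cv2.imwrite("pics/top0z.png",cv2.resize(p[110:320,180:370],None,fx=4,fy=2.8*4/2.8)[:600*2][:840:1] if 0 else cv2.resize(p[120:320,190:350],(480*1,600)))
p=cv2.imread("pics/side0.png"); cv2.imwrite("pics/side0z.png",cv2.resize(p[140:320,160:400],(800,600)))
E
```

```text
(no output)
```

View pics/top0z.png

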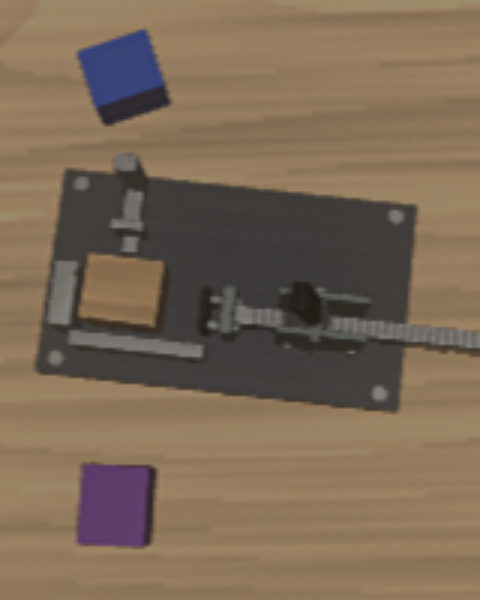

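View pics/side0z.png

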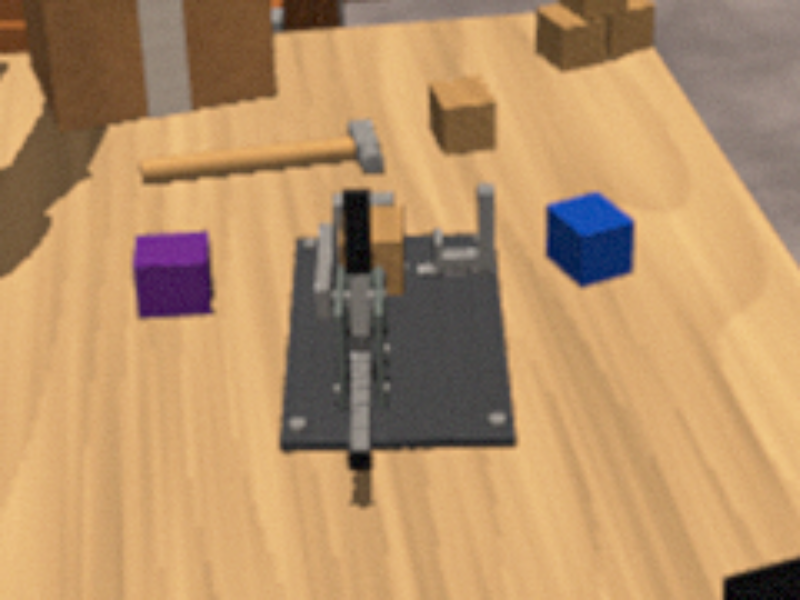

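```bash
python3 - <<'E'
from station import vision,models
import cv2,numpy as np
c=vision.camera_info("top"); d=np.load("top0.npy"); p=cv2.imread("pics/top0.png")
K,R,t=c["mtx"],c["R"],c["t"]
# all points world
v,u=np.mgrid[0:420,0:560]
X=np.stack([(u-K[0,2])/K[0,0]*d,(v-K[1,2])/K[1,1]*d,d],-1)-t
W=X@R   # R^T x
np.save("topW.npy",W)
for n in [(265,215),(212,180),(322,191),(206,240),(321,252),(230,208),(232,217),(290,215),(350,234),(233,176)]:
    print(n,W[n[1],n[0]].round(4), p[n[1],n[0]])
# bed mask: z around 12mm & in region
m=(abs(W[...,2]-0.012)<0.006)&(u>195)&(u<335)&(v>170)&(v<262)&(p.max(-1)<95)&(d>0)
print(m.sum())
pts=W[m][:,:2]
h=cv2.minAreaRect((pts*1000).astype(np.float32)); print(h)
E
```

```text
(265, 215) [0.5304 0.0147 0.0748] [68 72 71]
(212, 180) [0.6486 0.1714 0.0102] [58 62 65]
(322, 191) [ 0.6069 -0.1472  0.0135] [114 119 123]
(206, 240) [0.4731 0.1853 0.0157] [ 92  96 101]
(321, 252) [ 0.4324 -0.1377  0.0074] [62 63 66]
(230, 208) [0.5525 0.1095 0.0718] [ 76 106 133]
(232, 217) [0.5277 0.104  0.0717] [ 82 114 145]
(290, 215) [ 0.5089 -0.0512  0.1935] [27 32 37]
(350, 234) [ 0.4763 -0.2145  0.0514] [119 124 128]
(233, 176) [0.6336 0.0972 0.1018] [101 105 109]
5697
((540.1544799804688, 17.189407348632812), (342.9989929199219, 200.42742919921875), 82.31626892089844)
```

The side view shows the jig at (278,240), the trigger's dark paddle at about (268,210) and the post at (305,208). In the top view the wooden block is at (231,216), the post top at (233,176) and the trigger at (291,222). The blue and purple blocks are look-alikes. Next I fit the jig frame.

```bash
python3 - <<'E'
from station import vision
import cv2,numpy as np
W=np.load("topW.npy"); p=cv2.imread("pics/top0.png")
a=np.deg2rad(-7.7); 
v,u=np.mgrid[0:420,0:560]
reg=(u>195)&(u<365)&(v>165)&(v<262)
def near(sel,n):
    q=W[sel][:, :3]
    print(n,sel.sum(),q.mean(0).round(4),q.min(0).round(4),q.max(0).round(4))
z=W[...,2]
c=np.array([.54,.017]);Rm=np.array([[np.cos(a),-np.sin(a)],[np.sin(a),np.cos(a)]])
J=(W[...,:2]-c)@Rm
# height map in rotated frame
H=np.zeros((240,400),np.float32);C=np.zeros((240,400,3),np.uint8)
for y,x in np.argwhere(reg):
    i=int(120-J[y,x,0]*1000);j=int(200-J[y,x,1]*1000)
    if 0<=i<240 and 0<=j<400: H[i,j]=max(H[i,j],z[y,x]); 
H=cv2.dilate(H,np.ones((3,3)))
cv2.imwrite("pics/hm.png",cv2.resize((np.clip(H/.2,0,1)*255).astype(np.uint8),(800,480)))
def st(n,zlo,zhi,xlo,xhi,ylo,yhi):
    s=reg&(z>zlo)&(z<zhi)&(J[...,0]>xlo)&(J[...,0]<xhi)&(J[...,1]>ylo)&(J[...,1]<yhi)
    q=np.c_[J[s],z[s]]
    print(n,s.sum(),"med",np.median(q,0).round(4),"p3",np.percentile(q,3,axis=0).round(4),"p97",np.percentile(q,97,axis=0).round(4))
st("post",.09,.115,.06,.16,0,.2)
st("block",.066,.078,-.05,.06,.03,.14)
st("anvil",.066,.08,-.06,.06,.115,.2)
st("fence",.042,.054,-.09,-.02,.0,.18)
st("bar",.046,.06,-.05,.02,-.26,-.17)
st("trig",.14,.21,-.08,.08,-.2,.1)
st("cheek",.1,.12,-.08,.08,-.2,.1)
st("jaw",.07,.083,-.06,.06,-.03,.03)
E
```

```text
post 52 med [0.0874 0.0979 0.1008] p3 [0.0797 0.0885 0.0917] p97 [0.0954 0.1065 0.1057]
block 579 med [-0.0214  0.0949  0.07  ] p3 [-0.0485  0.0592  0.0669] p97 [0.0064 0.1374 0.0735]
anvil 262 med [-0.0278  0.1383  0.0695] p3 [-0.0573  0.1163  0.0667] p97 [0.003  0.154  0.0736]
fence 284 med [-0.0653  0.0746  0.0459] p3 [-0.0736  0.0092  0.0426] p97 [-0.0288  0.136   0.0522]
bar 170 med [-0.0299 -0.2095  0.0503] p3 [-0.0375 -0.2453  0.0468] p97 [-0.022  -0.1727  0.0538]
trig 103 med [-0.0317 -0.0741  0.191 ] p3 [-0.0417 -0.085   0.1451] p97 [-0.0197 -0.064   0.1961]
cheek 178 med [-0.0434 -0.0922  0.1085] p3 [-0.0498 -0.1269  0.1008] p97 [-0.0097 -0.054   0.1123]
jaw 70 med [-0.0293 -0.006   0.0746] p3 [-0.0498 -0.0113  0.0708] p97 [-0.0092 -0.0007  0.0784]
```

View pics/hm.png

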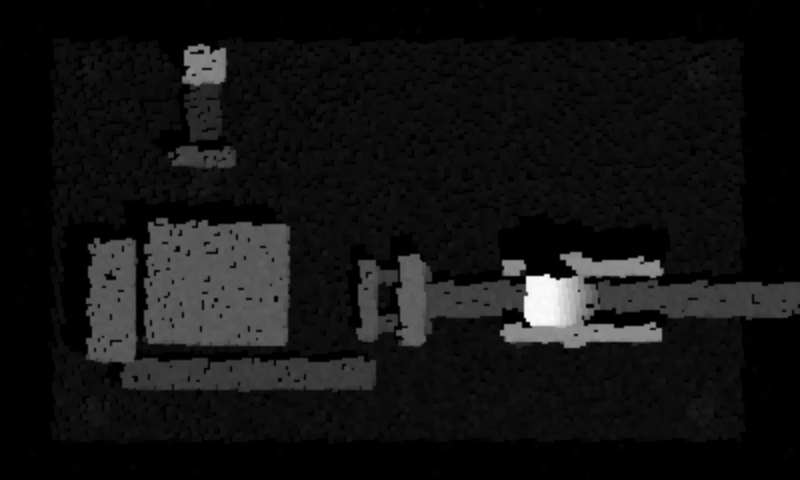

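```bash
cat > h.py <<'E'
import numpy as np,cv2
from scipy.spatial.transform import Rotation as Ro
from station import ctrl,get_state,vision,models,ticket
YAW=np.deg2rad(-7.7); O=np.array([0.5145,0.0533])
def setf(yaw,o):
    global YAW,O; YAW=yaw;O=np.array(o)
def Rj(): return Ro.from_euler('z',YAW).as_matrix()
def j2w(p): return Rj()@np.array(p)+np.r_[O,0]
def w2j(p): return (np.array(p)-np.r_[O,0])@Rj()
def proj(n,P):
    c=vision.camera_info(n); q=c["mtx"]@(c["R"]@np.array(P)+c["t"]); return q[:2]/q[2]
def cloud(n,d):
    c=vision.camera_info(n);K=c["mtx"];v,u=np.mgrid[0:420,0:560]
    X=np.stack([(u-K[0,2])/K[0,0]*d,(v-K[1,2])/K[1,1]*d,d],-1)-c["t"]
    return X@c["R"]
def quat(tilt=0.,flip=False):
    # tool z down leaning so the tip leads to jig -y by tilt; tool y along +-jig x
    s=-1 if flip else 1
    z=np.array([0,-np.sin(tilt),-np.cos(tilt)]); y=np.array([s,0,0.]); x=np.cross(y,z)
    q=Ro.from_matrix(Rj()@np.c_[x,y,z]).as_quat(); return q[[3,0,1,2]]
def fj(): 
    s=get_state(); return s["contact_force"]@Rj()
E
python3 - <<'E'
from h import *
W=np.load("topW.npy");z=W[...,2]
J=np.einsum('...k,kl->...l',W-np.r_[O,0],Rj())
def sl(n,s,ax):
    q=J[s];pf=np.polyfit(q[:,1-ax],q[:,ax],1);print(n,s.sum(),"slope",pf[0].round(4),"mean",q.mean(0).round(4))
x,y=J[...,0],J[...,1]
sl("bar",(z>.044)&(z<.058)&(abs(x)<.012)&(y>-.28)&(y<-.18),0)
sl("barfull",(z>.044)&(z<.058)&(abs(x)<.012)&(y>-.28)&(y<-.03)&((y<-.17)|(y>-.08)),0)
sl("fencetop",(z>.042)&(z<.056)&(x>-.05)&(x<-.028)&(y>-.01)&(y<.1),0)
sl("anvil",(z>.062)&(z<.082)&(y>.1)&(y<.13)&(abs(x)<.035),1)
sl("post",(z>.09)&(z<.115)&(x>.09)&(x<.14)&(y>.03)&(y<.1),0)
p=cv2.imread("pics/top0.png");q=cv2.imread("pics/side0.png")
pts=[(.1174-8e-3,.055,.104),(.1254,.055,.104),(.1254,.075,.104),(.1094,.075,.104),(.03,.1,.072),(-.03,.1,.072),(-.03,-.02,.048),(-.03,.105,.048),(20e-3,-.085,.112),(-.02,-.165,.112),(-.02,-.085,.112),(.02,-.165,.112),(.012,-.1026,.1955),(-.012,-.1026,.1955)]
for n,im in (("top",p),("side",q)):
    im=cv2.resize(im,None,fx=5,fy=5,interpolation=cv2.INTER_CUBIC)
    for P in pts:
        cv2.circle(im,tuple((5*(proj(n,j2w(P))+.5)).astype(int)),3,(0,0,255),-1)
    im=im[165*5:265*5,200*5:340*5] if n=="top" else im[185*5:285*5,235*5:325*5]
    cv2.imwrite(f"pics/ov_{n}.png",im)
print("post", j2w((.1174,.065,.085)),"trig",j2w((0,-.108,.166)))
for f in (0,1):
    print(ctrl.ik(j2w((.1174,.065,.065)),quat(0,f)),ctrl.ik(j2w((0,-.09,.16)),quat(.25,f)))
E
```

```text
bar 226 slope 0.002 mean [ 0.     -0.2312  0.05  ]
barfull 332 slope -0.0006 mean [-0.     -0.1839  0.05  ]
fencetop 199 slope 0.0017 mean [-0.037   0.0448  0.0458]
anvil 184 slope 0.0034 mean [-0.001   0.1109  0.0691]
post 52 slope -0.0041 mean [0.1171 0.065  0.1004]
post [0.63955053 0.10198393 0.085     ] trig [ 0.50002949 -0.05372619  0.166     ]
[-0.29915806  0.70437677  0.17634671  1.63699488 -0.15688444  0.81409422
 -0.19041052] [-0.38042628  0.44609907  0.33630564  1.90496501  0.13345384  0.86866486
 -0.29473454]
[ 0.14491672  0.75625637 -0.59700947  1.63048316  0.50839334  0.9148815
  2.36530044] [ 0.1694054   0.45253343 -0.45996349  1.89789598  0.5133895   0.999265
  2.4300516 ]
```

View pics/ov_top.png

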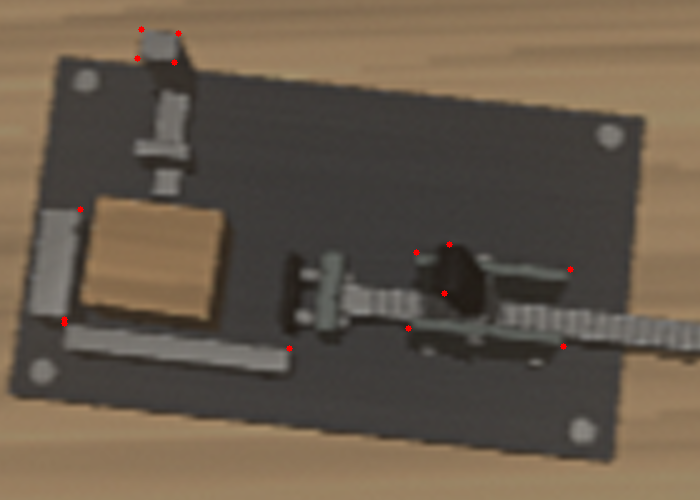

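View pics/ov_side.png

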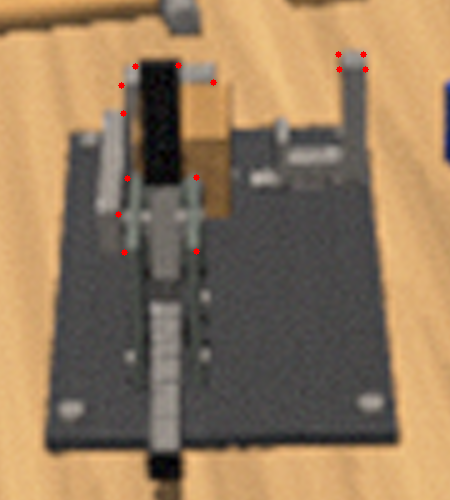

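The overlay agrees to about 1 mm: the post top, cheeks, fence, anvil and paddle top all line up. Next I grip the post and slide the stop.

```bash
python3 - <<'E'
from h import *
q=quat(0)
ctrl.movep(j2w((.1174,.065,.17)),q); print(get_state()["time"],fj().round(2))
ctrl.movel(j2w((.1174,.065,.068)),max_speed=.12); print(get_state()["time"],fj().round(2))
ctrl.close_gripper(force=40); s=get_state();print(s["time"],fj().round(2),s["width"],w2j(s["tcp_pos"]).round(4))
ctrl.movel(j2w((.090,.065,.068)),max_speed=.04); s=get_state();print(s["time"],fj().round(2),w2j(s["tcp_pos"]).round(4))
p,d=vision.grab_frame("top");cv2.imwrite("pics/t1.png",cv2.resize(p[150:270,190:350],(800,600)))
E
```

```text
3.1083 [-0.73  0.13 -0.51]
4.1083 [ 0.06 -0.19 -0.15]
4.7417 [ 0.43 -0.28  2.63] 0.015434269605400622 [0.1179 0.065  0.0684]
5.575 [-0.81 -0.33  8.86] [0.0895 0.065  0.0683]
```

View pics/t1.png

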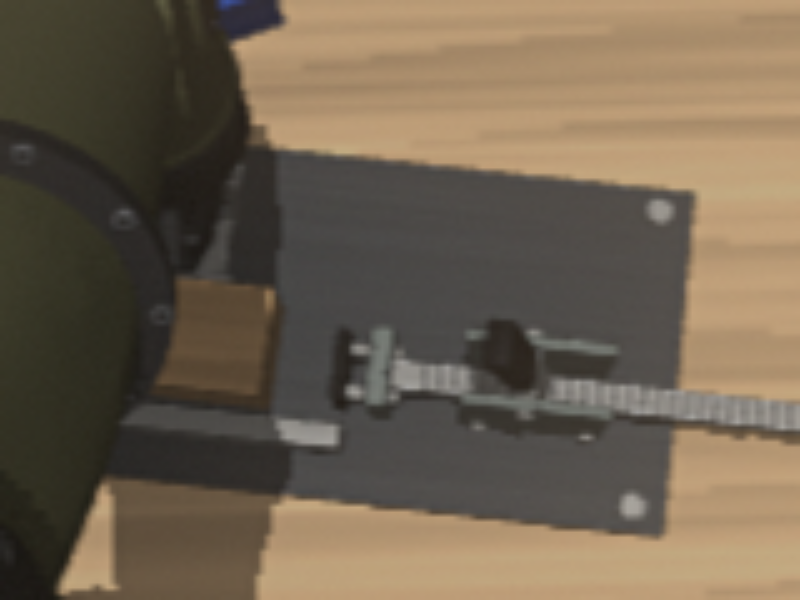

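The arm hides the post, but the block is now nearly square. The gripper has the post (width 15.4 mm). I keep pushing in small steps and watch the force.

```bash
python3 - <<'E'
from h import *
x=.088
while x>.0735:
    ctrl.movel(j2w((x,.065,.068)),max_speed=.02); f=fj();s=get_state()
    print(round(x,4),round(s["time"],2),f.round(2),w2j(s["tcp_pos"]).round(4)[0])
    if f[0]>12: break
    x-=.0015 if x>.083 else .001
E
```

```text
0.088 5.88 [2.92 0.22 7.52] 0.0883
0.0865 6.12 [ 2.98 -0.42  6.35] 0.0871
0.085 6.38 [ 3.99 -0.99  5.75] 0.0856
0.0835 6.62 [4.02 0.01 6.15] 0.0841
0.082 6.88 [ 4.14 -0.17  5.52] 0.0826
0.081 7.12 [5.32 0.26 4.3 ] 0.0821
0.08 7.38 [8.29 0.96 2.35] 0.0821
0.079 7.62 [11.73  0.44 -0.11] 0.0821
0.078 7.88 [14.92  0.3  -1.97] 0.0821
```

The force rises to 15 N with the position held at 0.082, so the block is seated on the fence. I relax, release, retreat and check.

```bash
python3 - <<'E'
from h import *
ctrl.movel(j2w((.0808,.065,.068)),max_speed=.03);print(fj().round(2),w2j(get_state()["tcp_pos"]).round(4))
ctrl.ungrasp();print(fj().round(2))
ctrl.movel(j2w((.0815,.065,.15)),max_speed=.2)
ctrl.movep(j2w((.02,-.06,.25)),quat(.25))
ctrl.close_gripper(force=60)
s=get_state();print(s["time"],fj().round(2),s["width"],w2j(s["tcp_pos"]))
p,d=vision.grab_frame("top");cv2.imwrite("pics/t2.png",cv2.resize(p[150:270,190:350],(800,600)));np.save("t2.npy",d)
p,d=vision.grab_frame("side");cv2.imwrite("pics/s2.png",cv2.resize(p[165:285,215:375],(800,600)))
E
```

```text
[6.02 0.03 4.65] [0.0821 0.0651 0.0684]
[ 0.56 -1.05 -0.7 ]
10.8417 [-0.33 -0.2   0.69] 6.240002446333405e-05 [ 0.02002689 -0.05996493  0.25006858]
```

View pics/t2.png

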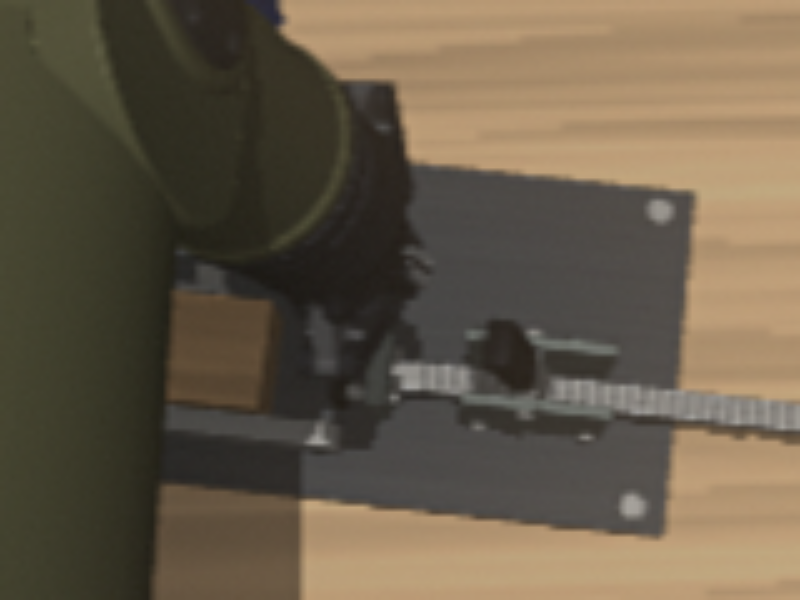

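View pics/s2.png

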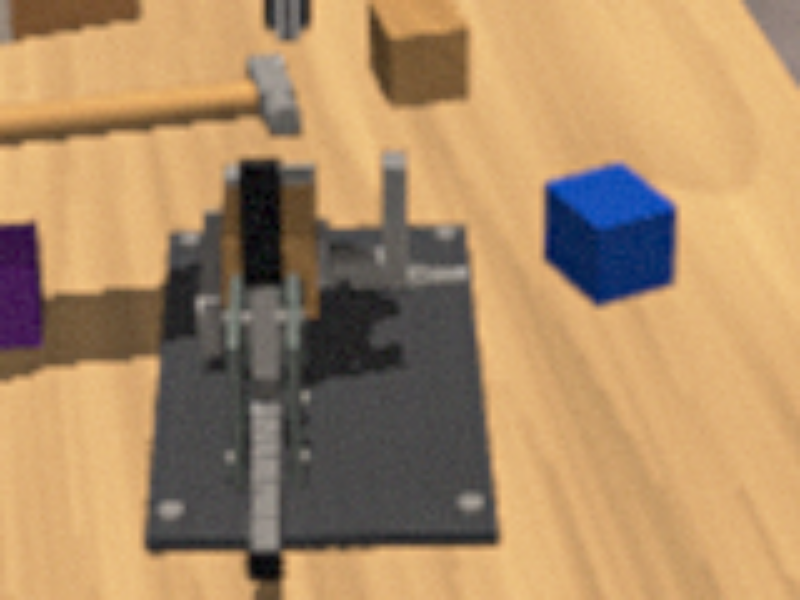

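The top view shows the block at (220,350) in the crop, flat along the fence. In the side view the stop plate meets the block at about (322,250). Now the first trigger stroke, with the closed fingertips in front of the paddle.

```bash
cat >> h.py <<'E'
ZT=.163
def mv(y,sp=.06,x=0.):
    ctrl.movel(j2w((x,y,ZT)),max_speed=sp); s=get_state(); return fj(),w2j(s["tcp_pos"]),s["time"]
def snap(k):
    p,d=vision.grab_frame("top");cv2.imwrite(f"pics/t{k}.png",cv2.resize(p[150:270,190:370],(800,533),interpolation=cv2.INTER_CUBIC));cv2.imwrite(f"rawt{k}.png",p)
    p,d=vision.grab_frame("side");cv2.imwrite(f"pics/s{k}.png",cv2.resize(p[165:285,215:375],(800,600)));cv2.imwrite(f"raws{k}.png",p)
E
python3 - <<'E'
from h import *
ctrl.movel(j2w((0,-.072,.25)),max_speed=.2)
ctrl.movel(j2w((0,-.072,ZT)),max_speed=.15); print(get_state()["time"],fj().round(2))
for y in (-.086,-.090,-.093,-.097,-.101,-.105,-.109,-.112):
    f,p,t=mv(y);print(y,f.round(2),p.round(4),round(t,2))
snap(3)
E
```

```text
11.9417 [0.44 0.18 1.43]
-0.086 [0.18 0.79 0.09] [ 1.000e-04 -8.670e-02  1.635e-01] 12.32
-0.09 [-0.4  -0.42  0.51] [ 1.00e-04 -8.98e-02  1.63e-01] 12.57
-0.093 [0.67 4.76 2.22] [ 0.0002 -0.0922  0.1631] 12.82
-0.097 [-0.19  5.29  3.74] [ 0.0004 -0.0965  0.1632] 13.07
-0.101 [-0.19  5.18  3.04] [ 0.0004 -0.1006  0.1632] 13.32
-0.105 [0.73 5.46 3.07] [ 0.0005 -0.1046  0.1632] 13.57
-0.109 [0.86 5.62 3.74] [ 0.0004 -0.1087  0.1631] 13.82
-0.112 [1.59 4.98 3.53] [ 0.0005 -0.1116  0.1631] 14.07
```

View pics/t3.png

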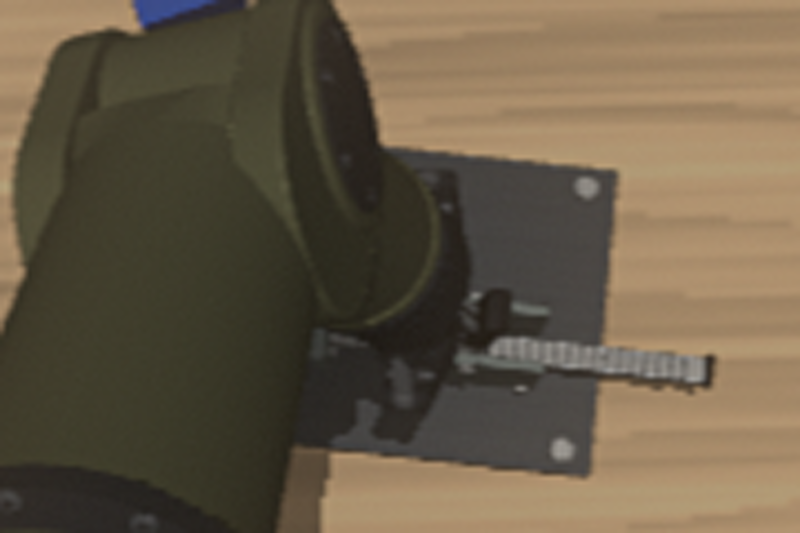

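View pics/s3.png

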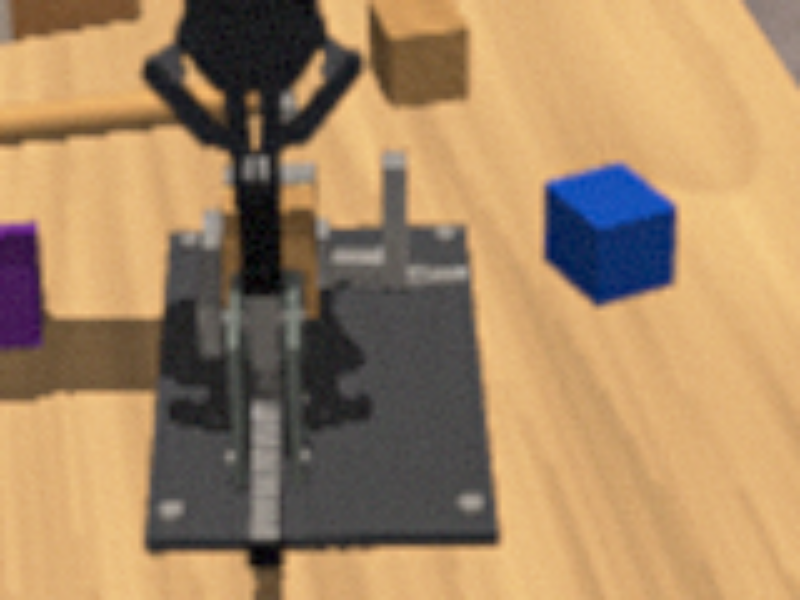

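```bash
cat >> h.py <<'E'
from scipy.ndimage import map_coordinates
def barend(img):
    g=img.astype(np.float32).mean(-1); ys=np.arange(-.34,-.18,.0005); out=[]
    prof=0
    for x in (-.004,-.002,0,.002,.004):
        P=np.array([proj("top",j2w((x,y,.052))) for y in ys]); prof=prof+map_coordinates(g,[P[:,1],P[:,0]],order=1)
    prof/=5
    i=np.argmin(prof[:])  # black cap
    # wood->cap crossing, half level
    lo=prof[i];hi=np.median(prof[max(0,i-40):max(1,i-14)]);h=(lo+hi)/2
    k=i
    while prof[k]<h:k-=1
    return ys[k]+.0005*(h-prof[k])/(prof[k+1]-prof[k]), ys[i]
E
python3 - <<'E'
from h import *
print(barend(cv2.imread("pics/top0.png")),barend(cv2.imread("rawt3.png")))
E
```

```text
Traceback (most recent call last):
  File "h.py", line 34, in barend
    P=np.array([proj("top",j2w((x,y,.052))) for y in ys]); prof=prof+map_coordinates(g,[P[:,1],P[:,0]],order=1)
                ~~~~^^^^^^^^^^^^^^^^^^^^^^^
  File "h.py", line 11, in proj
    c=vision.camera_info(n); q=c["mtx"]@(c["R"]@np.array(P)+c["t"]); return q[:2]/q[2]
ValueError: time passes only in moves, steps and waits
```

```bash
sed -i 's/c=vision.camera_info(n)/c=CI(n)/' h.py; cat >> h.py <<'E'
import functools
CI=functools.lru_cache(None)(vision.camera_info)
E
python3 - <<'E'
from h import *
print(barend(cv2.imread("pics/top0.png")),barend(cv2.imread("rawt3.png")),get_state()["time"])
E
```

```text
(np.float64(-0.2809631007958669), np.float64(-0.27849999999999997)) (np.float64(-0.2705900185895152), np.float64(-0.26749999999999996)) 14.175
```

Jaw advance was 10.4 mm on stroke 1 (bar end -281 to -270.6 mm). Two more full strokes follow, then a check.

```bash
python3 - <<'E'
from h import *
for k in (4,5):
    f,p,t=mv(-.087,.08);print(f.round(2),p.round(4),t)
    im,_=vision.grab_frame("top");print(barend(im))
    for y in (-.100,-.112):
        f,p,t=mv(y,.05);print(y,f.round(2),p.round(4),round(t,2))
    snap(k);print(barend(cv2.imread(f"rawt{k}.png")))
E
```

```text
[0.76 0.1  0.88] [-0.0006 -0.0873  0.1627] 14.6417
(np.float64(-0.27060134559660215), np.float64(-0.26749999999999996))
-0.1 [0.64 4.65 3.74] [ 0.0003 -0.0997  0.1633] 15.1
-0.112 [0.06 5.11 3.67] [ 0.0004 -0.1115  0.1631] 15.49
(np.float64(-0.25884465257148254), np.float64(-0.25649999999999995))
[ 0.12 -0.62  0.52] [-0.0005 -0.0872  0.1628] 16.0583
(np.float64(-0.2588074347095098), np.float64(-0.25649999999999995))
-0.1 [-0.13  4.9   3.52] [ 0.0003 -0.0997  0.1633] 16.52
-0.112 [1.72 4.87 3.11] [ 0.0005 -0.1115  0.1631] 16.91
(np.float64(-0.24770900692278514), np.float64(-0.24549999999999994))
```

View pics/t5.png

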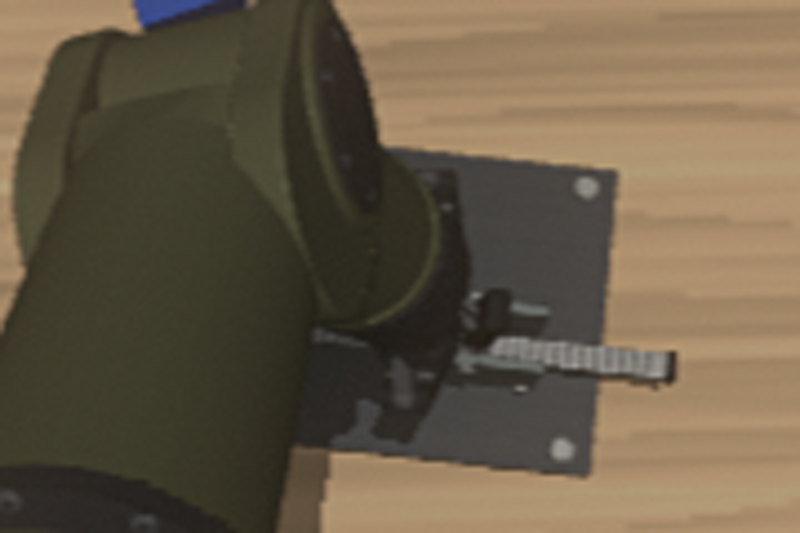

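View pics/s5.png

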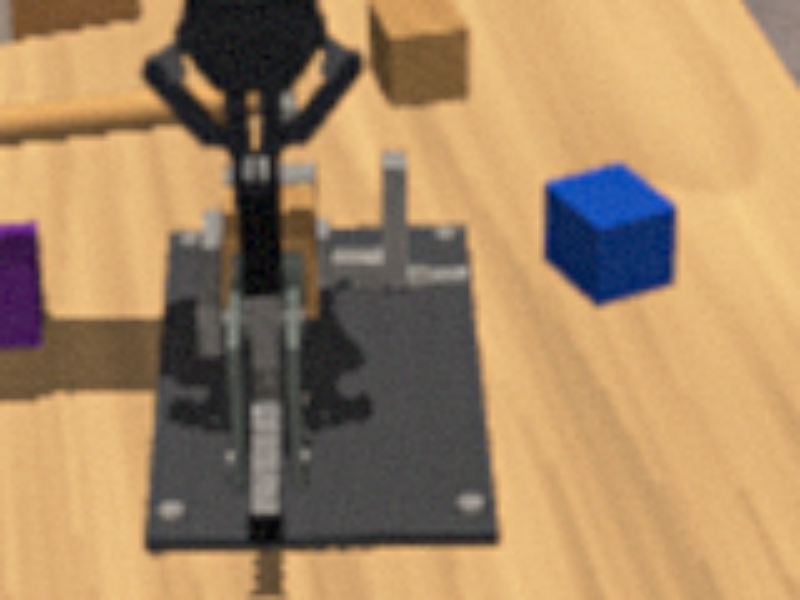

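I have time, so I step aside for an unobstructed look at the remaining gap.

```bash
python3 - <<'E'
from h import *
mv(-.075,.1)
ctrl.movel(j2w((0,-.072,.25)),max_speed=.25)
ctrl.movep([.33,-.36,.3],quat(.25)); print(get_state()["time"])
D=[]
for i in range(3):
    p,d=vision.grab_frame("top");D.append(d)
d=np.median(D,0);np.save("t6.npy",d)
cv2.imwrite("rawt6.png",p);cv2.imwrite("pics/t6.png",cv2.resize(p[160:265,195:335],(800,600),interpolation=cv2.INTER_CUBIC))
print(barend(p))
W=cloud("top",d);J=(W-np.r_[O,0])@Rj();x,y,z=np.moveaxis(J,-1,0)
def st(n,s):
    q=J[s];print(n,s.sum(),np.percentile(q,[2,10,50,90,98],axis=0).round(4).tolist())
st("block",(z>.066)&(z<.078)&(abs(x)<.045)&(y>.025)&(y<.103))
st("padtop",(z>.058)&(z<.069)&(abs(x)<.025)&(y>-.02)&(y<.028))
st("plate",(z>.071)&(z<.082)&(abs(x)<.025)&(y>-.03)&(y<.02))
st("stop",(z>.04)&(z<.066)&(x>.033)&(x<.08)&(y>.03)&(y<.1))
st("post",(z>.09)&(z<.115)&(x>.05)&(x<.12)&(y>.03)&(y<.1))
E
```

```text
19.4667
(np.float64(-0.2476916052186861), np.float64(-0.24549999999999994))
block 577 [[-0.0288, 0.0264, 0.067], [-0.0241, 0.0321, 0.068], [-0.0001, 0.0603, 0.0698], [0.0239, 0.0888, 0.0715], [0.0287, 0.1016, 0.0725]]
padtop 70 [[-0.0223, -0.0106, 0.0594], [-0.0192, 0.0132, 0.0604], [-0.0009, 0.0181, 0.0629], [0.0172, 0.0244, 0.0673], [0.0208, 0.0263, 0.0685]]
plate 73 [[-0.0207, -0.0106, 0.0717], [-0.0173, -0.0098, 0.0725], [-0.0012, -0.0052, 0.0744], [0.0165, -0.0004, 0.0763], [0.0203, 0.0007, 0.0768]]
stop 35 [[0.0335, 0.0524, 0.0423], [0.0343, 0.0559, 0.0458], [0.0379, 0.0631, 0.0513], [0.0732, 0.0748, 0.0565], [0.0778, 0.0784, 0.0609]]
post 51 [[0.0722, 0.0561, 0.0929], [0.0727, 0.0571, 0.0945], [0.079, 0.0641, 0.1014], [0.0856, 0.073, 0.103], [0.0872, 0.0741, 0.104]]
```

View pics/t6.png

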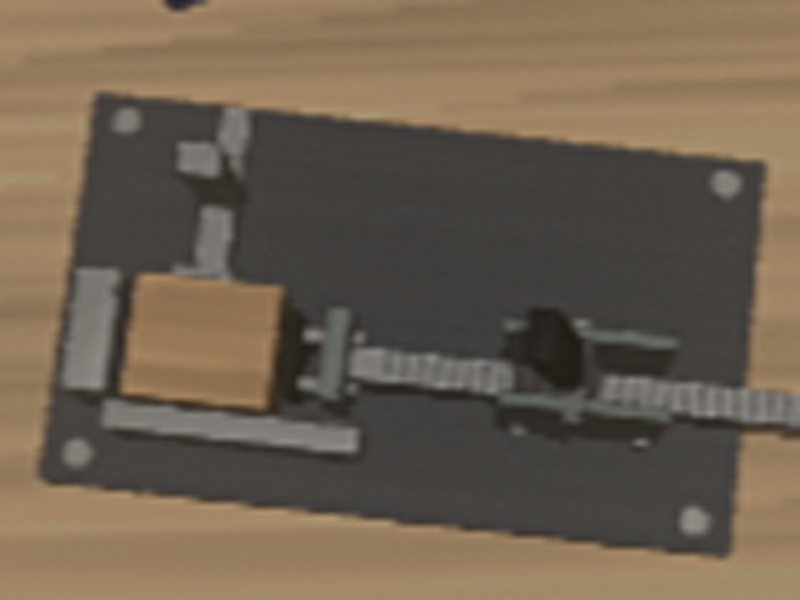

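The block is flush on the fence and the stop sits against it (post at x 79.5 mm). The block is about 4 mm off the anvil and the pad is about 8.5 mm short of the home touch. I take a part stroke of about 4.5 mm, so that one full stroke then covers touch plus 5 mm.

```bash
python3 - <<'E'
from h import *
ctrl.movep(j2w((0,-.072,.25)),quat(.25))
ctrl.movel(j2w((0,-.072,ZT)),max_speed=.2)
for y in (-.087,-.094,-.0985):
    f,p,t=mv(y);print(y,f.round(2),p.round(4),round(t,2))
im,_=vision.grab_frame("top");print(barend(im))
f,p,t=mv(-.087);print(f.round(2))
im,_=vision.grab_frame("top");print(barend(im),t)
E
```

```text
-0.087 [ 0.11 -0.07 -0.28] [ 0.0002 -0.0876  0.1636] 22.04
-0.094 [0.03 4.27 1.68] [ 0.0004 -0.0932  0.1631] 22.31
-0.0985 [0.73 5.74 2.8 ] [ 0.0005 -0.0972  0.1631] 22.56
(np.float64(-0.24332391766388894), np.float64(-0.24049999999999994))
[-0.11  0.61 -0.86]
(np.float64(-0.24338734476937673), np.float64(-0.24049999999999994)) 22.95
```

```bash
cat >> h.py <<'E'
def step(y,sp=.03):
    mv(y,sp); F=[]
    for i in range(4): ctrl.pause(.05);F.append(fj())
    im,_=vision.grab_frame("top"); s=get_state();b=barend(im)[0]
    f=np.mean(F,0);print(y,"F",f.round(2),"tcp",(w2j(s["tcp_pos"])*1000).round(1)[1:],"bar",round(b*1000,1),round(s["time"],2),flush=True); return f,b
E
python3 - <<'E'
from h import *
for y in (-.095,-.098,-.100,-.102,-.103,-.104,-.105):
    f,b=step(y)
    if f[1]>8.5: break
E
```

```text
-0.095 F [-1.31  6.63  2.4 ] tcp [-93.7 163.1] bar -242.2 23.67
-0.098 F [-0.95  7.46  3.59] tcp [-96.4 163.2] bar -240.9 24.17
-0.1 F [-0.99  7.54  5.04] tcp [-98.3 163.3] bar -239.6 24.67
-0.102 F [-0.95  7.61  4.88] tcp [-100.4  163.4] bar -239.0 25.17
-0.103 F [-1.07  7.25  4.99] tcp [-101.4  163.4] bar -238.5 25.67
-0.104 F [-1.05  7.55  6.  ] tcp [-102.5  163.5] bar -237.6 26.17
-0.105 F [-0.72  7.1   5.96] tcp [-103.5  163.5] bar -236.8 26.67
```

```bash
python3 - <<'E'
from h import *
for y in (-.106,-.107,-.108,-.109,-.110):
    f,b=step(y)
    if f[1]>9.3: break
E
```

```text
-0.106 F [-0.9   7.16  5.12] tcp [-104.6  163.5] bar -236.8 27.17
-0.107 F [-0.86  7.09  6.11] tcp [-105.6  163.5] bar -236.1 27.67
-0.108 F [-0.78  7.03  5.51] tcp [-106.6  163.5] bar -235.8 28.17
-0.109 F [-1.15  7.25  5.62] tcp [-107.6  163.5] bar -235.8 28.67
-0.11 F [-0.82  6.73  6.22] tcp [-108.7  163.5] bar -235.4 29.17
```

The force is flat at about 7 N, so the block is still sliding towards the anvil and the stroke is nearly used up. I finish this stroke, return and re-pump.

```bash
python3 - <<'E'
from h import *
step(-.112)
step(-.087,.06)
for y in (-.094,-.097,-.099,-.101,-.102):
    f,b=step(y)
    if f[1]>9: break
E
```

```text
-0.112 F [-0.91  5.8   4.94] tcp [-111.   163.5] bar -235.2 29.67
-0.087 F [-0.19  0.11  0.28] tcp [-87.5 163.1] bar -236.8 30.48
-0.094 F [-0.45  5.49  1.46] tcp [-92.7 163. ] bar -236.7 31.12
-0.097 F [-1.03  7.51  3.48] tcp [-95.1 163.2] bar -235.8 31.62
-0.099 F [-1.09  8.03  4.06] tcp [-96.9 163.2] bar -235.4 32.12
-0.101 F [-1.55  8.19  5.46] tcp [-98.7 163.3] bar -234.5 32.62
-0.102 F [-1.69  8.45  5.86] tcp [-99.6 163.4] bar -234.3 33.12
```

```bash
python3 - <<'E'
from h import *
for y in (-.103,-.104,-.105):
    f,b=step(y)
    if f[1]>9.8: break
snap(7)
E
```

```text
-0.103 F [-1.85  9.72  7.  ] tcp [-100.5  163.4] bar -234.2 33.62
-0.104 F [-1.29  9.28  6.53] tcp [-101.6  163.5] bar -234.1 34.12
-0.105 F [-1.39  8.91  6.58] tcp [-102.7  163.5] bar -234.1 34.62
```

View pics/t7.png

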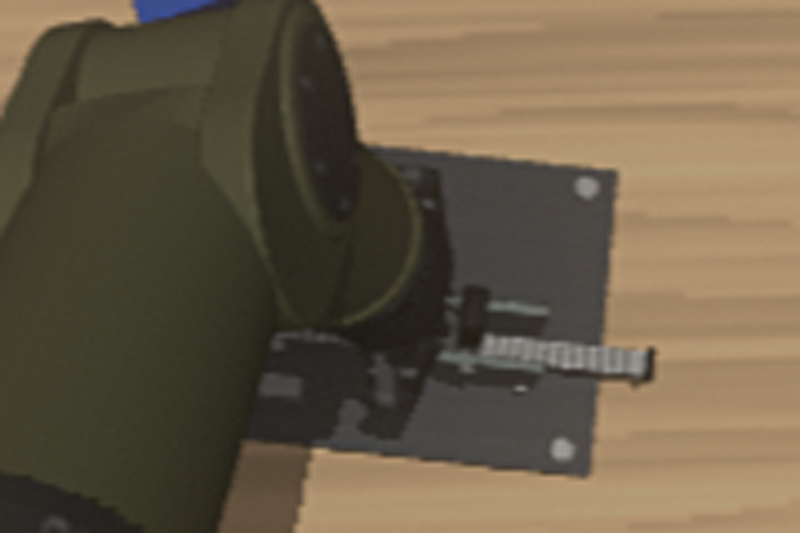

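View pics/s7.png

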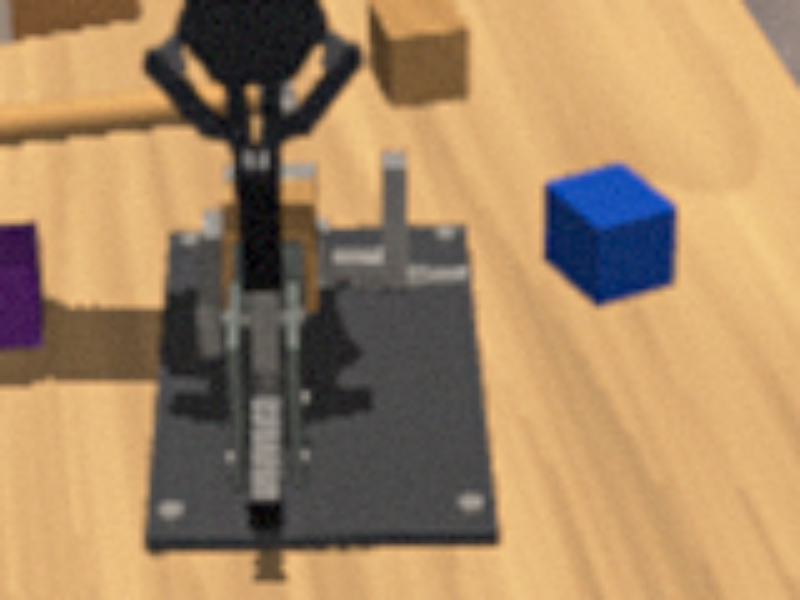

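```bash
cat >> h.py <<'E'
def rect(img):
    # rectified bar strip at z=.052: 0.25 mm per px along y, x +-14 mm
    xs=np.arange(-.012,.0121,.0005); ys=np.arange(-.30,-.17,.00025)
    c=CI("top");G=np.stack(np.meshgrid(xs,ys,indexing='ij')+(np.full((len(xs),len(ys)),.052),),-1)
    q=((G@Rj().T+np.r_[O,0])@c["R"].T+c["t"])@c["mtx"].T
    return cv2.remap(img.astype(np.float32).mean(-1),(q[...,0]/q[...,2]).astype(np.float32),(q[...,1]/q[...,2]).astype(np.float32),cv2.INTER_CUBIC),ys
def barshift(img):
    # shift relative to rawt3 tail end, mm
    a,ys=rect(cv2.imread("rawt3.png"));b,_=rect(img)
    i0=np.searchsorted(ys,-.276);T=a[:,i0:i0+80].astype(np.float32)
    r=cv2.matchTemplate(b.astype(np.float32),T,cv2.TM_CCOEFF_NORMED)[0];k=int(r.argmax())
    k=min(max(k,1),len(r)-2);dd=(r[k-1]-r[k+1])/(2*(r[k-1]-2*r[k]+r[k+1]))
    return (k+dd-i0)*.25,r[k]
E
python3 - <<'E'
from h import *
for k in (4,5,6,7): print(k,barshift(cv2.imread(f"rawt{k}.png")))
for i in range(3):
    p,_=vision.grab_frame("top");print(barshift(p),barend(p)[0])
E
```

```text
4 (np.float64(11.523983001708984), np.float32(0.9508461))
5 (np.float64(23.178585052490234), np.float32(0.9693191))
6 (np.float64(23.279788970947266), np.float32(0.9717389))
7 (np.float64(36.34620666503906), np.float32(0.92408204))
(np.float64(36.33696365356445), np.float32(0.9238808)) -0.23408499320200638
(np.float64(36.32642364501953), np.float32(0.9239579)) -0.23408414741558947
(np.float64(36.340702056884766), np.float32(0.9233787)) -0.23408827931550324
```

```bash
python3 - <<'E'
from h import *
for y in (-.106,-.107):
    f,b=step(y); s=0
    p,_=vision.grab_frame("top"); print(barshift(p))
    yo=-.12; tp=w2j(get_state()["tcp_pos"]); print("M",f[1]*(tp[2]+.0027-.102)*1000-f[2]*(tp[1]-.0107+.12)*1000)
p,_=vision.grab_frame("side");cv2.imwrite("raws8.png",p)
a=[cv2.resize(cv2.imread(f"raws{k}.png")[190:250,250:300],(400,480),interpolation=cv2.INTER_CUBIC) for k in (3,8)]
cv2.imwrite("pics/cmp.png",np.hstack(a))
E
```

```text
-0.106 F [-1.62  7.7   6.84] tcp [-104.   163.5] bar -234.1 35.37
(np.float64(36.338382720947266), np.float32(0.9237522))
M 458.63210313747356
-0.107 F [-0.94  7.76  5.95] tcp [-105.2  163.5] bar -234.1 35.92
(np.float64(36.337215423583984), np.float32(0.92494375))
M 473.4271570932238
```

View pics/cmp.png

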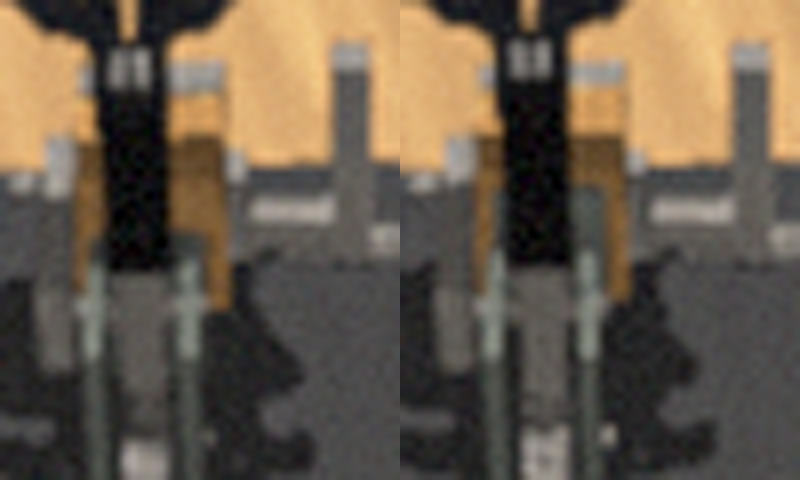

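The bar has stood at 36.34 mm through the last 5 mm of trigger motion while the force fell. I look at the paddle more closely.

```bash
python3 - <<'E'
from h import *
p,d=vision.grab_frame("top");cv2.imwrite("rawt9.png",p)
a=[cv2.resize(cv2.imread(f"rawt{k}.png")[195:260,260:345],(400,306),interpolation=cv2.INTER_CUBIC) for k in (3,5,7,9)]
cv2.imwrite("pics/c9.png",np.vstack([np.hstack(a[:2]),np.hstack(a[2:])])[:600])
W=cloud("top",d);J=(W-np.r_[O,0])@Rj();x,y,z=np.moveaxis(J,-1,0)
s=(z>.12)&(z<.205)&(abs(x)<.02)&(y<-.095)&(y>-.17)
o=np.argsort(y[s]);q=(J[s][o]*1000).round(0);print(len(q));print(q[::max(1,len(q)//25)].tolist())
q=get_state();print(q["time"],w2j(q["tcp_pos"]),q["width"])
E
```

```text
114
[[-3.0, -129.0, 193.0], [6.0, -128.0, 196.0], [-8.0, -128.0, 194.0], [1.0, -127.0, 194.0], [-11.0, -126.0, 180.0], [-9.0, -125.0, 196.0], [-11.0, -124.0, 140.0], [6.0, -124.0, 194.0], [-11.0, -123.0, 191.0], [-11.0, -122.0, 123.0], [3.0, -122.0, 195.0], [8.0, -121.0, 195.0], [-7.0, -120.0, 194.0], [-11.0, -119.0, 140.0], [-11.0, -119.0, 173.0], [-9.0, -118.0, 193.0], [-0.0, -117.0, 197.0], [5.0, -117.0, 193.0], [-11.0, -116.0, 184.0], [0.0, -115.0, 178.0], [-10.0, -114.0, 144.0], [-5.0, -113.0, 178.0], [5.0, -112.0, 178.0], [-2.0, -110.0, 186.0], [10.0, -109.0, 171.0], [-8.0, -109.0, 175.0], [-1.0, -108.0, 196.0], [-12.0, -107.0, 183.0], [-14.0, -102.0, 184.0]]
36.0667 [ 0.00082499 -0.10514073  0.16354229] -0.00010233927064966395
```

View pics/c9.png

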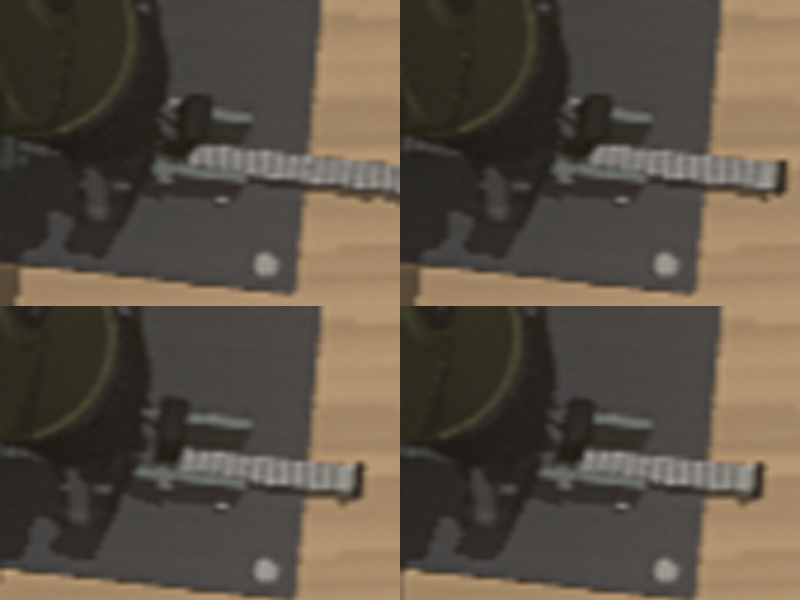

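```bash
python3 - <<'E'
from h import *
px=None
for name in ("top0.npy","t6.npy"):
    d=np.load(name);W=cloud("top",d);J=(W-np.r_[O,0])@Rj();x,y,z=np.moveaxis(J,-1,0)
    off=0 if name=="top0.npy" else .034
    print(name)
    def edge(lbl,zlo,zhi,ylo,yhi,xl,xh,zp):
        s=(z>zlo)&(z<zhi)&(x>xl)&(x<xh)&(y>ylo)&(y<yhi)
        lo=[];hi=[]
        for r in np.unique(np.argwhere(s)[:,0]):
            c=np.where(s[r])[0]; 
            if len(c)<2: continue
            # columns decrease with +y; pixel edges
            for L,cc in ((hi,c.min()-.5),(lo,c.max()+.5)):
                ci=CI("top");ray=ci["R"].T@np.linalg.inv(ci["mtx"])@np.array([cc,r,1]);C=-ci["R"].T@ci["t"]
                P=C+ray*(zp-C[2])/ray[2];L.append(w2j(P)[1]*1000)
        print(lbl,"lo",np.round(np.median(lo),1),"hi",np.round(np.median(hi),1),len(lo),np.round(np.std(hi),1))
    edge("pad",.054,.0695,-.017+off,-.002+off if off==0 else .0245,-.017,.017,.065)
    edge("plate",.07,.083,-.055+off,-.02+off,-.018,.018,.077)
    edge("block",.0665,.0775,.018 if off==0 else .024,.098,-.02,.02,.072)
    edge("anvil",.0665,.0775,.0995,.13,-.02,.02,.072)
    edge("fence",.042,.054,-.03,.12,-.042,-.034,.048)
    C=-CI("top")["R"].T@CI("top")["t"];print(w2j(C))
E
```

```text
top0.npy
pad lo -17.7 hi -12.3 8 0.6
plate lo -44.5 hi -33.2 13 0.8
block lo 24.8 hi 93.5 17 12.7
anvil lo 100.6 hi 121.6 15 1.0
fence lo -6.7 hi 72.3 7 41.3
[-0.14100347 -0.11478841  1.08573435]
t6.npy
pad lo 16.5 hi 24.6 12 1.5
plate lo -11.6 hi 1.0 14 1.6
block lo 23.8 hi 93.2 17 12.6
anvil lo 100.2 hi 121.6 15 1.2
fence lo 11.2 hi 84.8 8 40.1
[-0.14100347 -0.11478841  1.08573435]
```

```bash
python3 - <<'E'
from h import *
for y in (.0,.025,.030): print(y,proj("side",j2w((.03,y,.012))).round(2),proj("side",j2w((.03,y,.072))).round(2),proj("side",j2w((.03,y+.07,.072))).round(2))
out=[]
for k in (3,5,7,8):
    g=cv2.imread(f"raws{k}.png").astype(float)
    col=g[:,275:278].mean(1) # right part of block
    sat=col[:,2]-col[:,0]
    # vertical: bottom edge (brown->dark) and top-face/rear-face edge
    b=sat; 
    def cross(lo,hi,h):
        for r in range(lo,hi):
            if (b[r]-h)*(b[r+1]-h)<=0: return round(r+(b[r]-h)/(b[r]-b[r+1]),2)
    print(k,"bottom",cross(222,235,30), "profile",col[196:232,2].round(0).astype(int).tolist())
E
```

```text
0.0 [277.92 233.29] [277.44 216.8 ] [277.33 205.64]
0.025 [277.87 229.07] [277.4  212.72] [277.29 201.85]
0.03 [277.86 228.24] [277.39 211.92] [277.28 201.1 ]
3 bottom 228.12 profile [221, 202, 167, 160, 146, 160, 196, 202, 205, 209, 172, 109, 98, 94, 92, 91, 104, 115, 116, 120, 124, 127, 125, 111, 102, 100, 109, 106, 104, 100, 105, 123, 104, 55, 42, 41]
5 bottom 228.1 profile [224, 201, 168, 160, 144, 158, 195, 204, 207, 207, 171, 109, 96, 97, 93, 93, 103, 114, 116, 113, 110, 112, 112, 108, 104, 102, 103, 103, 97, 98, 109, 127, 102, 58, 43, 42]
7 bottom 226.77 profile [223, 200, 169, 161, 174, 198, 203, 202, 204, 171, 108, 98, 98, 99, 95, 104, 114, 110, 101, 109, 110, 109, 108, 106, 101, 101, 102, 95, 96, 99, 106, 99, 72, 52, 41, 37]
8 bottom 226.84 profile [223, 202, 167, 157, 175, 200, 203, 204, 205, 207, 166, 102, 96, 95, 97, 105, 115, 109, 103, 107, 110, 111, 109, 103, 102, 100, 103, 98, 97, 100, 105, 97, 68, 53, 38, 37]
```

The dark gap between block and anvil (side image, row 200) is gone, so the block is home. Compression is about 4.5 mm by geometry and about 3.5 mm by force. I pull a little further to centre it, and check that it is stable.

```bash
python3 - <<'E'
from h import *
for y in (-.1085,-.110):
    f,b=step(y,.06)
    p,_=vision.grab_frame("top"); print(barshift(p))
    if f[1]>10: break
E
```

```text
-0.1085 F [-1.29  8.58  6.75] tcp [-106.2  163.5] bar -234.1 36.57
(np.float64(36.70247268676758), np.float32(0.93297786))
-0.11 F [-1.59  9.51  8.01] tcp [-107.3  163.5] bar -233.7 37.12
(np.float64(37.4338493347168), np.float32(0.9497751))
```

```bash
python3 - <<'E'
from h import *
for i in range(2):
    ctrl.pause(.6); p,_=vision.grab_frame("top"); print(fj().round(2),barshift(p),get_state()["time"])
p,_=vision.grab_frame("side");cv2.imwrite("pics/s10.png",cv2.resize(p[165:285,215:375],(800,600)))
E
```

```text
[-1.36 10.11  7.33] (np.float64(37.444091796875), np.float32(0.9496469)) 37.8167
[-1.27 10.3   7.02] (np.float64(37.43498992919922), np.float32(0.94841367)) 38.4667
```

View pics/s10.png

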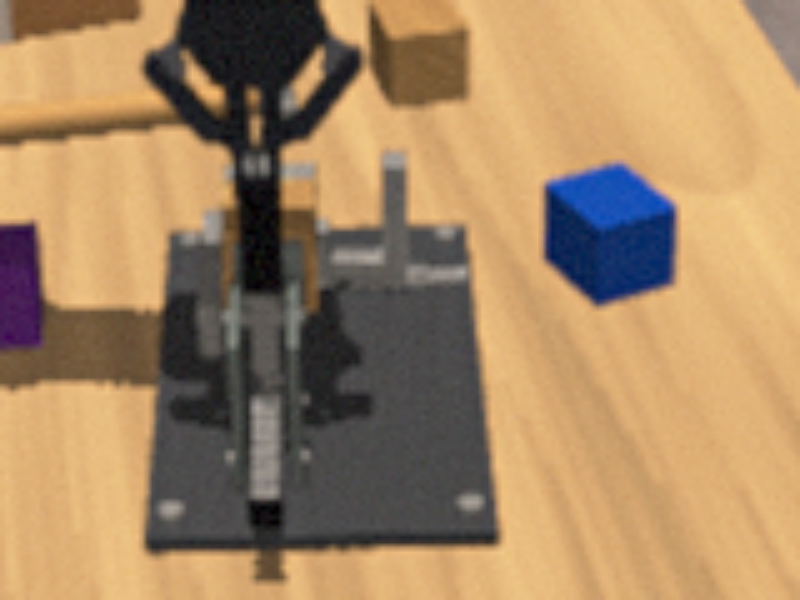

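The side view shows the block against the anvil (270,170), the stop against the block at about (322,240), and the trigger held. The bar and the force are steady, so I hand in.

```bash
python3 - <<'E'
from station import ticket
print(ticket.close_job())
E
```

```text
the job is handed in; nothing more can be done
None
```

The job is handed in at about 38.5 s of the 67 s allowed. The side stop went across first, then the trigger was pumped, and the arm is still holding the trigger pulled. No verdict was reported.

- **Side stop:** I gripped it by its post and slid it until the force rose to 15 N with no further movement. It was left at x ≈ 79.5 mm (80 mm nominal), and the pictures showed the block flat on the fence.
- **Pumping:** I pulled the trigger with shut fingertips through three full strokes, one partial, one that slid the block towards the anvil, and a final stroke that is still held. Jaw, pad, bar and the other things on the bench were not deliberately touched, and no unexpected force showed.
- **Block against the anvil:** In the side picture the dark gap between block and anvil disappeared, so I take the block as home. It is close to the picture's resolution.
- **Pad compression:** I could not see the pad directly while holding the trigger. Bar travel gives about 5.6 mm and the pull force about 4.5 mm. They differ by about 1 mm, but both are within 2.5 to 7.5 mm.
- **Hold:** Over the last 1.3 s the bar did not move and the pull stayed near 10 N.

**Unexplained:** In the last stroke the bar stood still over about 5 mm of trigger motion while the force dropped, then advanced again. The bar position from the simple edge reading lagged; I relied on template matching there.

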